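Clear the vacuum table and set its valve

TASK

Get the vacuum hold-down table ready for the next job: without lifting it, slide the leftover oak wedge off the table top so that it drops into the wooden scrap tray standing against the table's side. Then open the vacuum valve by turning its lever until the lever stands in line with the upright index pin, let go of it, and leave the other tools where they are.

Things in the scene. Friction and masses are not known exactly. Their poses are not given: they have to be found in the camera images.
- vacuum_table: Fixed vacuum hold-down table, 180 x 180 x 80 mm: aluminium top with 5 x 5 small ports on a plywood body. Origin: centre of its underside on the bench; top surface (flat, no rim) 80 mm above it; edges along its x and y at +-90 mm. A low copper pipe leaves its +x side. The scrap tray stands against its +y or its -y side, the block plane on the other.
- scrap_tray: Fixed open wooden scrap tray, 170 mm (its x) x 130 mm (its y) x 50 mm high, walls and floor 6 mm thick. Origin: centre of its underside. Its x and y are parallel to the table's; its centre lies 157 mm from the table's centre along the table's +y or -y, so its near wall touches the table's side with its rim 30 mm below the table top.
- oak_wedge: Loose wedge-shaped oak offcut, 26 mm wide (x), 80 mm long (y), 18 mm high at the thick end tapering to about 4 mm at the thin end (push with the fingertips 2 to 4 mm above the table top), 30 to 70 g; lies on its flat side on the vacuum table at any yaw. Origin: centre of its underside (z 80 mm above the bench at the start).
- valve: Fixed brass ball valve in a copper pipe loop rising from the bench (pipes 22 mm thick, 140 mm apart along its x). Origin: on the bench, straight below the vertical stem axis about which the lever turns.
- valve_lever (a joint): Opening angle of the valve lever in rad: 0 = closed (lever along the valve's +y, across the pipe), grows anticlockwise seen from above, pi/2 = fully open (lever along the valve's -x). Stops at 0 and pi/2. Stiff: about 0.3 N m (3.5 N at the grip point); it stays where it is left.
- lever_grip (a point): Grip point in the middle of the black sleeve of the lever, 85 mm from the stem axis and 113 mm above the bench; its x axis points outwards along the lever. The sleeve is 18 mm wide, 20 mm high, and reaches from 47 to 125 mm from the axis; there is free space beside it and 28 mm free below it, where only the flat arm of the index ring may lie.
- index_ring: Fixed steel ring round the stem with a flat radial arm (12 mm wide, top 83 mm above the bench) under the lever, ending in an upright index pin 8 mm thick, 146 mm from the stem axis, top 128 mm above the bench, just outside the lever's end. Origin: on the stem axis at bench level; x axis points to the pin, which stands 0.5 to 1.2 rad from the closed lever. In line: lever's x parallel to this x.
- block_plane: Bystander: loose steel block plane, 161 mm long, 49 mm wide, 55 mm high, on the bench beside the vacuum table, on the side away from the tray. Origin: centre of its underside.
- wax_tin: Bystander: loose round flat tin, 67 mm wide, 24 mm high. Origin: centre of its underside.
- bench_dog: Bystander: loose iron bench dog, 32 x 144 x 30 mm. Origin: centre of its underside.
- glue_jar: Bystander: loose round jar, 59 mm wide, 76 mm high. Origin: centre of its underside.

How it is judged:
By the outcome, as a careful person would: the job done as asked, in the order asked, and still so for the second after the job is handed in, with the robot touching nothing.
It also fails if it takes over 54 s, if anything falls off the work surface, if the arm or the gripper's body presses on something with over 40 N, if the wrist force passes 120 N, or if a joint passes its speed limit or range.

ROBOT

A 6-joint arm with a two-finger parallel gripper is mounted at the origin on a cart in front of the work surface, level with it; the furniture and walls round the work are solid. World frame = base frame: x ahead of the robot, y to its left, z up, the work surface at z = 0. Lengths are in mm, angles in rad, forces in N, time in s.
With the tool pointing down it reaches from about 300 to 775 mm from the base axis. Payload 14.6 kg.
Tool frame: the origin (TCP) lies midway between the tips of the shut fingers; the grasp point (between the pads) lies behind it (manip.grip_depth is the z of the grasp point in the tool frame, in mm); z points along the fingers, y is the line along which they close (so a half turn about z gives the same grasp; the last joint's range is limited). The gripper opens to 94 mm and grips with 3 to 60 N. Pads are 16 mm wide; open, the fingers measure 119 mm over their backs; the gripper's body (75 mm by 177 mm) begins 78 mm behind the grasp point.
Start: joints at [-1.257, 0.3, 1.521, -0, 1.321, -0.067], TCP at [204.407, -510.595, 205.446] pointing down, gripper open.
Joint ranges: [-3.03, 3.03], [-0.79, 2.21], [0.23, 2.52], [-1.04, 4.18], [0, 3.07], [-2.55, 2.55]. Speed limits (rad/s): [2.22, 2.22, 2.57, 3.14, 3.14, 3.14].

INTERFACE

Orientations are given as [roll, pitch, yaw] about the fixed x, y, z axes, in that order (R = Rz(yaw) Ry(pitch) Rx(roll)).
In Python, from cell import manip gives the robot as it stands.
- The arm moves only by the shell command python3 -m creep 'ROWS' [OPENING] [FORCE]. ROWS is a JSON list of rows, 1 to 5 of them, each written [[dx, dy, dz], [rx, ry, rz]]: dx, dy, dz in mm, then a rotation vector rx, ry, rz in rad; each row is the pose to reach, as a shift and turn from the pose commanded when the command began, along the tool's axes at that moment; what a row does not reach only later rows make up. A row lasts 1/10 s, in which the tool goes at most 50 mm and 0.15 rad, less where a joint would pass 70% of its speed; a pose out of reach is approached as far as the arm can. OPENING is the finger opening in mm, set as the command begins (- or left out keeps the last). The fingers move at their own pace and stop on an object; FORCE is the grip in N (left out, the last holds). Time passes only in rows, so rows that do not move let the fingers close. It prints the time, the measured TCP pose, the force, the opening and the grip force at its end. Input that does not fit is refused with a message, and nothing moves.
- manip.read_state(): the state, without advancing time (a new reading comes with each control period).
- manip.camera(name): name is "scene" or "top"; returns (picture, depth): 480x640x3 uint8, red, green, blue; 480x640 float32, mm along the optical axis (not along the pixel's ray), 0 where there is no reading.
- manip.camera_info(name): a dict with "K" (3x3 intrinsics, pixels), "rvec" (rotation vector, rad) and "tvec" (3), from world to camera coordinates, as OpenCV has them. Camera axes: x right, y down, z forward; pixel columns grow to the right and rows downward; lengths in mm; the calibration is good to about 2 mm. A picture is of the moment at which its call begins. camera_info takes no time and is no camera call.
- manip.sign_off(): hands the job in; it is judged then, once.
The state is a dict: "clock": time; "joints": joint angles; "qd": joint speeds; "effort": joint torques, N m; "eef_pos": TCP position; "eef_rot": TCP orientation; "wrist_force": force on the tool from outside, world axes, zero at the start; "moment": the same for the moment, N m; "finger_gap": finger opening in mm; "finger_force": force on a finger pad.
Only numpy, scipy, OpenCV 4.12 (cv2) and the standard library are available. Lean on these libraries where they do the work, as an engineer would, in place of code of your own. Each camera call takes 0.05 s, during which the arm holds its last target. There are 200 camera calls.

## Working session

There is one attempt and no reset: what is moved stays moved. The work goes in short steps, Python scripts to look and compute and a shell command to move; the robot and the scene stay as the last step left them, time stands still between calls to the robot, and variables do not carry over. Pictures are saved under pics/ and viewed, at most 10 in all, crops included, and the job is handed in when it is done.

```bash
ls; mkdir -p pics
cat > h.py <<'E'
import numpy as np, cv2
from cell import manip
def cloud(n):
    im,d=manip.camera(n); c=manip.camera_info(n); K=np.array(c["K"]); R=cv2.Rodrigues(np.array(c["rvec"],float))[0]; t=np.array(c["tvec"],float).ravel()
    v,u=np.mgrid[0:480,0:640]; p=np.stack([(u-K[0,2])/K[0,0]*d,(v-K[1,2])/K[1,1]*d,d],-1)
    return im,d,(p-t)@R
E
python3 - <<'E'
from h import *
for n in("top","scene"):
    im,d,P=cloud(n); cv2.imwrite(f"pics/{n}0.png",im[:,:,::-1]); np.savez(f"{n}0.npz",im=im,d=d,P=P)
    c=manip.camera_info(n);print(n,c["K"],c["rvec"],c["tvec"])
print(manip.read_state(),manip.grip_depth)
E
```

```text
pics
top [[445.32807552   0.         315.59931694]
 [  0.         445.32807552 240.49416884]
 [  0.           0.           1.        ]] [ 1.92225107 -2.30430331  0.22355057] [124.42392693 533.17315218 980.61115404]
scene [[556.97297432   0.         312.22558553]
 [  0.         556.97297432 236.16688182]
 [  0.           0.           1.        ]] [ 0.68697769 -2.55157494  1.24454705] [ 487.25985417  225.93608023 1221.38086375]
{'clock': 0.1, 'joints': array([-1.25663279e+00,  3.00419285e-01,  1.52150721e+00, -7.60393461e-06,
        1.32069354e+00, -6.65848023e-02]), 'qd': array([ 0.00053832, -0.00081524, -0.00034597,  0.00046499, -0.00046682,
        0.00109082]), 'effort': array([ 2.22093763e-04, -5.32647264e+01, -3.53288341e+01,  7.09003466e-02,
        2.35021318e-02, -4.25837345e-05]), 'eef_pos': array([ 204.32048497, -510.39256794,  204.94599854]), 'eef_rot': array([-3.14056706e+00, -6.10084866e-05,  3.80750197e-01]), 'wrist_force': array([0.16164323, 0.06352648, 0.1771444 ]), 'moment': array([-0.07422041, -0.02923239,  0.00850597]), 'finger_force': 0.0, 'finger_gap': 93.66438245286614} -18.8
```

View pics/top0.png

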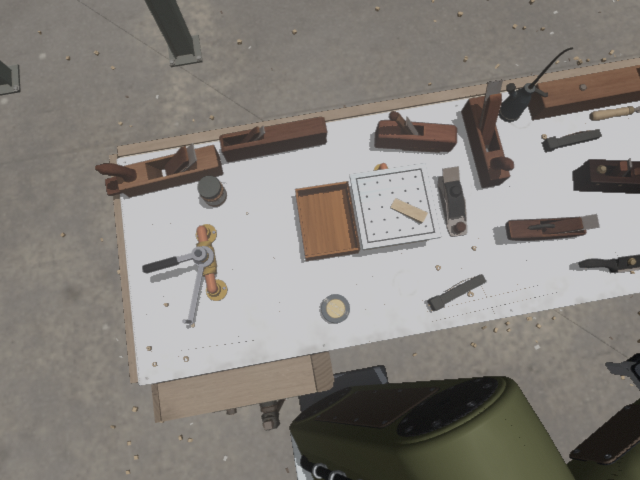

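View pics/scene0.png

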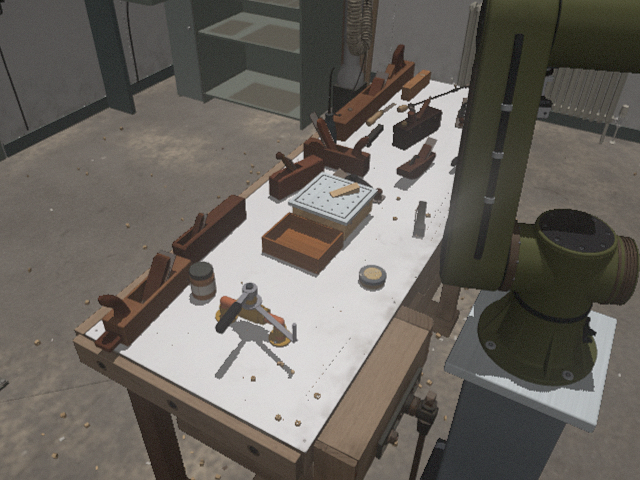

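The top view shows the wedge at (408,210) on the table (centre ≈(396,207)), the tray at (327,220) and the plane at (454,200). The valve stem is at (202,255), with its lever pointing to (145,267) and the index pin at (189,322). The scene view agrees: the lever sleeve is at (230,318) and the pin at (294,330).

```bash
cat > m.py <<'E'
from h import *
def rect(Q): 
    r=cv2.minAreaRect(Q[:,:2].astype(np.float32)); return np.round(r[0],1),np.round(r[1],1),round(r[2],1)
for n in("top","scene"):
    z=np.load(n+"0.npz"); P=z["P"];im=z["im"].astype(int)
    for (u,v) in ([(396,207),(408,210),(327,220),(202,255),(155,266),(189,322),(327,183),(454,200)] if n=="top" else [(330,205),(344,190),(300,243),(250,288),(230,318),(294,330)]):
        print(n,u,v,P[v,u].round(0),im[v,u])
P=np.load("top0.npz")["P"]
x=P[207,396]
near=np.hypot(P[...,0]-x[0],P[...,1]-x[1])<140
m=near&(abs(P[...,2]-80)<4); print("table",rect(P[m]))
for n in("top","scene"):
    z=np.load(n+"0.npz");P=z["P"]
    m=(np.hypot(P[...,0]-x[0],P[...,1]-x[1])<90)&(P[...,2]>84)&(P[...,2]<105); print(n,"wedge",m.sum(),rect(P[m]),P[m][:,2].max())
    Q=P[m]; print(Q[Q[:,2]>94].mean(0),Q[Q[:,2]<88].mean(0))
    s=np.load("top0.npz")["P"][255,202]
    k=(np.hypot(P[...,0]-s[0],P[...,1]-s[1])<175)&(P[...,2]>60)
    im=z["im"].astype(int); dark=(im.max(-1)<70)
    l=k&dark&(P[...,2]>100)&(P[...,2]<135); print("sleeve",l.sum(),rect(P[l]),np.median(P[l][:,2]))
    pin=k&(np.hypot(P[...,0]-s[0],P[...,1]-s[1])>125)&~dark&(P[...,2]>95)&(P[...,2]<135);print("pin?",pin.sum(),P[pin].mean(0) if pin.any() else 0, P[pin][:,2].max() if pin.any() else 0)
E
python3 m.py
```

```text
top 396 207 [ 584. -167.   86.] [183 167 143]
top 408 210 [ 571. -191.   91.] [183 166 143]
top 327 220 [602. -11.   5.] [144 107  79]
top 202 255 [546. 276. 119.] [146 145 149]
top 155 266 [541. 378. 121.] [66 66 67]
top 189 322 [411. 326. 101.] [90 90 91]
top 327 183 [697. -29.   0.] [191 189 190]
top 454 200 [ 587. -317.   39.] [72 72 72]
scene 330 205 [ 579. -122.   80.] [185 188 191]
scene 344 190 [ 571. -186.   94.] [186 159 127]
scene 300 243 [611. -20.   8.] [136  94  65]
scene 250 288 [548. 287. 126.] [59 59 59]
scene 230 318 [536. 373. 120.] [60 57 57]
scene 294 330 [413. 332. 115.] [86 87 88]
table (array([ 591.5, -165.3]), array([180.7, 180.5]), 88.7)
top wedge 429 (array([ 588.4, -165.6]), array([154.5, 158.1]), 44.2) 101.65160010428916
[ 554.82326534 -212.4178558    96.13806292] [ 584.52030104 -170.50353834   85.76086673]
sleeve 211 (array([541.8, 367.3]), array([14.5, 71.3]), 5.5) 123.20630753433812
pin? 41 [459.10041505 356.04729832 118.68804248] 131.251273076779
scene wedge 238 (array([ 594. , -172.9]), array([158. , 136.9]), 47.1) 101.89133277413079
[ 554.5406481  -212.61445183   96.57402615] [ 583.22613884 -174.43578861   85.51095934]
sleeve 342 (array([545.8, 347.1]), array([ 19.3, 122.5]), 7.1) 121.49638030746752
pin? 65 [432.22311363 341.78903854 113.49316545] 130.31667977879334
```

Run:
```python
from h import *
t=np.load("top0.npz")["im"];s=np.load("scene0.npz")["im"]
a=cv2.resize(t[215:335,130:250],(600,600),interpolation=3)[:600,:400]
A=cv2.resize(t[225:335,135:235],(400,440),interpolation=3)
B=cv2.resize(s[275:375,205:305],(400,400),interpolation=3)
o=np.zeros((440,800,3),np.uint8);o[:,:400]=A;o[:400,400:]=B
cv2.imwrite("pics/valve1.png",o[:,:,::-1])
o=cv2.resize(t[150:270,290:450],(800,600),interpolation=3);cv2.imwrite("pics/table1.png",o[:,:,::-1])
```

```text
(no output)
```

View pics/valve1.png

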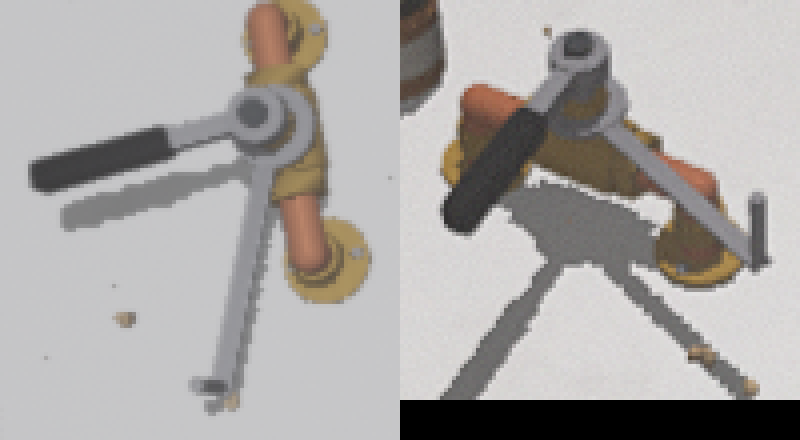

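View pics/table1.png

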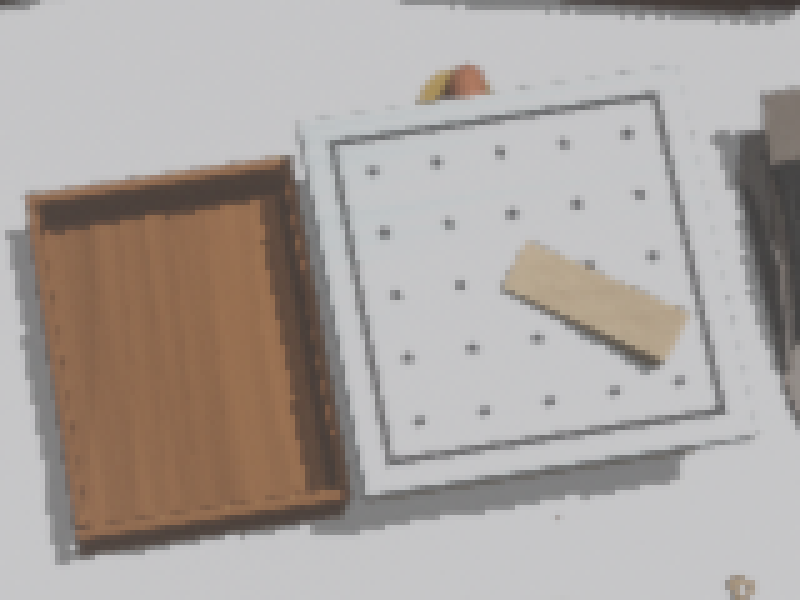

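The valve crop shows, in full top-view pixels, the stem cap at (198.5,253), the sleeve axis from (177.5,260.7) to (144.5,268.7) and the pin top at about (184.5,321). The table crop shows the wedge corners at (396,198), (427.6,212), (422,223) and (390.6,207.6), with the thick end to the right; the tray is on the left.

```bash
cat >> h.py <<'E'
def cam(n):
    c=manip.camera_info(n); return np.array(c["K"]),cv2.Rodrigues(np.array(c["rvec"],float))[0],np.array(c["tvec"],float).ravel()
def ray(n,uv,z):
    K,R,t=cam(n); o=-R.T@t; d=R.T@np.linalg.inv(K)@[*uv,1]; return (o+d*(z-o[2])/d[2]).round(1)
def tri(a,b):
    Ps=[]
    for n in("top","scene"):
        K,R,t=cam(n);Ps.append(K@np.c_[R,t])
    X=cv2.triangulatePoints(Ps[0],Ps[1],np.array(a,float),np.array(b,float)).ravel(); return (X[:3]/X[3]).round(1)
E
python3 - <<'E'
from h import *
print("stem",tri((198.5,253),(249.5,285.7)),"pin",tri((184.5,321.2),(294.5,324)))
S=ray("top",(198.5,253),128);print(S,"stem scene",ray("scene",(249.5,285.7),128))
a,b=ray("top",(177.5,260.7),123),ray("top",(144.5,268.7),123);print("sleeve",a,b,np.arctan2(*(b-a)[1::-1]))
for z in(125,128):print("pin",ray("top",(184.5,321.2),z),ray("scene",(294.5,324),z))
print("armscene",ray("scene",(205+(615-400)/4,275+130/4),83),ray("scene",(205+(740-400)/4,275+248/4),83))
print("armtop",ray("top",(135+262/4,225+170/4),83),ray("top",(135+227/4,225+385/4),83))
T=np.array([ray("top",(290+u/5,150+v/5),80) for u,v in((373,171),(627,133),(680,381),(420,420))]);print("ports",T,T.mean(0))
W=[ray("top",(290+u/5,150+v/5),z) for u,v,z in((532,240,84),(688,310,98),(660,365,89),(503,288,82))];print("wedge",W,np.mean(W,0))
print("tray",[ray("top",(290+u/5,150+v/5),50) for u,v in((28,195),(290,158),(345,495),(80,540))])
E
```

```text
stem [551.7 281.7 126.3] pin [413.3 328.1 128.4]
[550.3 280.8 128. ] stem scene [551.4 283.2 128. ]
sleeve [542.8 328.6 123. ] [538.3 400.3 123. ] 1.6334756212861348
pin [412.8 328.7 125. ] [415.6 325.5 125. ]
pin [412.6 327.9 128. ] [414.1 327.9 128. ]
armscene [526.  290.4  83. ] [425.9 326.9  83. ]
armtop [526.7 291.3  83. ] [412.9 325.3  83. ]
ports [[ 652.2 -108.    80. ]
 [ 649.  -227.8   80. ]
 [ 529.  -225.2   80. ]
 [ 532.5 -105.3   80. ]] [ 590.675 -166.575   80.   ]
wedge [array([ 605.3, -172.4,   84. ]), array([ 556.9, -231. ,   98. ]), array([ 536.2, -215.4,   89. ]), array([ 585.9, -155. ,   82. ])] [ 571.075 -193.45    88.25 ]
tray [array([679.5,  51.2,  50. ]), array([675.1, -75.3,  50. ]), array([509.6, -68.8,  50. ]), array([510.9,  55.9,  50. ])]
```

```bash
cat >> h.py <<'E'
from scipy.spatial.transform import Rotation as Ro
def go(x,y,z,yaw):
    s=manip.read_state(); R=Ro.from_euler("xyz",s["eef_rot"]); T=Ro.from_euler("xyz",[np.pi,0,yaw])
    print("now",s["eef_pos"].round(1),s["eef_rot"].round(3),"gap",round(s["finger_gap"],1),"d",R.inv().apply(np.array([x,y,z])-s["eef_pos"]).round(1),"rv",(R.inv()*T).as_rotvec().round(3))
E
python3 -m creep '[[[43,-10,0],[0,0,-0.12]],[[86,-20,0],[0,0,-0.24]],[[129,-30,10],[0,0,-0.36]],[[172,-40,15],[0,0,-0.48]],[[215,-50,20],[0,0,-0.6]]]' 30
python3 -c "from h import *;go(572,-258,130,1.571)"
```

```text
clock: 0.6
eef_pos: [386.6, -382.9, 185.0]
eef_rot: [-3.141, -0.0, 0.986]
wrist_force: [-0.7, -1.1, -0.2]
finger_gap: 57.3
finger_force: 0.0
now [ 386.6 -382.9  185. ] [-3.141 -0.     0.986] gap 57.3 d [206.5  85.6  54.9] rv [-0.    -0.    -0.585]
```

```bash
python3 -m creep '[[[41,17,11],[0,0,-0.117]],[[82,34,22],[0,0,-0.234]],[[124,51,33],[0,0,-0.351]],[[165,68,44],[0,0,-0.468]],[[206.5,85.6,55],[0,0,-0.585]]]'
python3 -m creep '[[[0,0,0],[0,0,0]],[[0,0,0],[0,0,0]]]'
python3 -c "from h import *;go(572,-258,83,1.571)
im,d,P=cloud('scene');cv2.imwrite('pics/s2.png',cv2.resize(im[120:270,240:440],(800,600))[:,:,::-1])"
```

```text
clock: 1.1
eef_pos: [572.7, -258.9, 129.7]
eef_rot: [-3.141, -0.0, 1.571]
wrist_force: [0.0, -1.1, 0.6]
finger_gap: 30.1
finger_force: 0.0
clock: 1.3
eef_pos: [571.5, -259.6, 129.6]
eef_rot: [-3.14, -0.001, 1.567]
wrist_force: [-0.9, -0.4, 0.2]
finger_gap: 30.0
finger_force: 0.0
now [ 571.5 -259.6  129.6] [-3.140e+00 -1.000e-03  1.567e+00] gap 30.0 d [ 1.6  0.6 46.6] rv [-0.001 -0.001 -0.004]
```

View pics/s2.png

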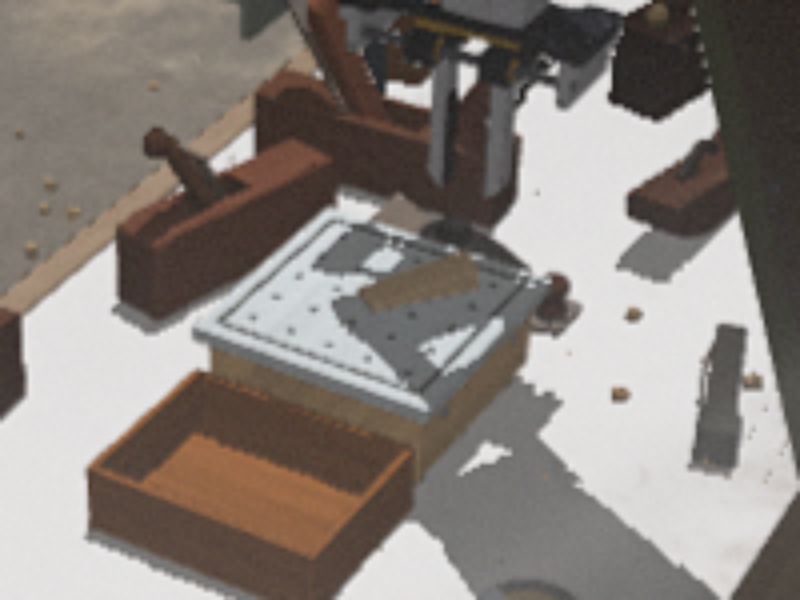

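The fingertips at crop (440–500,190) stand behind the table's far edge, and the wedge at (425,280) is undisturbed. I'll lower to 3 mm above the top and push.

```bash
python3 -m creep '[[[0,0,15],[0,0,0]],[[0,0,30],[0,0,0]],[[0,0,40],[0,0,0]],[[0,0,46.4],[0,0,0]],[[0,0,46.4],[0,0,0]]]'
python3 -m creep '[[[10,0,0],[0,0,0]],[[20,0,0],[0,0,0]],[[28,0,0],[0,0,0]],[[36,0,0],[0,0,0]],[[44,0,0],[0,0,0]]]'
python3 -m creep '[[[8,0,0],[0,0,0]],[[16,0,0],[0,0,0]],[[24,0,0],[0,0,0]],[[32,0,0],[0,0,0]],[[40,0,0],[0,0,0]]]'
python3 -c "from h import *;go(572,-40,83,1.571)
im,d,P=cloud('top');A=cv2.resize(im[150:270,340:440],(400,480));im,d,P=cloud('scene');B=cv2.resize(im[150:250,270:370],(400,400));o=np.zeros((480,800,3),np.uint8);o[:,:400]=A;o[:400,400:]=B;cv2.imwrite('pics/s3.png',o[:,:,::-1])"
```

```text
clock: 1.85
eef_pos: [570.9, -260.3, 82.8]
eef_rot: [-3.14, -0.001, 1.565]
wrist_force: [0.2, -0.2, -0.2]
finger_gap: 30.3
finger_force: 0.0
clock: 2.35
eef_pos: [571.8, -215.5, 84.4]
eef_rot: [3.141, 0.0, 1.566]
wrist_force: [-0.5, 0.0, 0.5]
finger_gap: 30.1
finger_force: 0.3
clock: 2.85
eef_pos: [571.9, -175.6, 84.0]
eef_rot: [-3.142, -0.0, 1.566]
wrist_force: [0.4, 0.4, -0.1]
finger_gap: 30.1
finger_force: 0.2
now [ 571.9 -175.6   84. ] [-3.142 -0.     1.566] gap 30.1 d [135.6  -0.6   1. ] rv [-0.    -0.    -0.005]
```

View pics/s3.png

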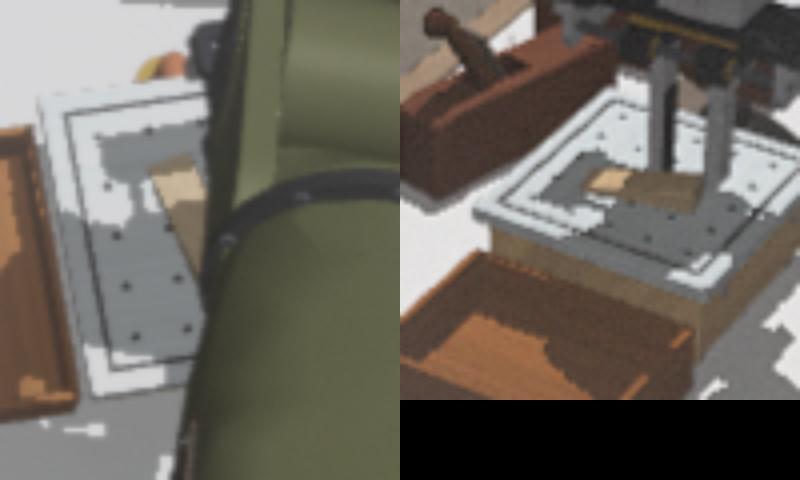

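The wedge now lies almost flush across the two fingertips (crop: 590–705,185), as planned. I'll keep pushing.

```bash
python3 -m creep '[[[8,0,0],[0,0,0]],[[16,0,0.5],[0,0,0]],[[24,0,0.5],[0,0,0]],[[32,0,0.5],[0,0,0]],[[40,0,0.5],[0,0,0]]]'
python3 -m creep '[[[8,0,0],[0,0,0]],[[16,0,0],[0,0,0]],[[24,0,0],[0,0,0]],[[32,0,0],[0,0,0]],[[40,0,0],[0,0,0]]]'
python3 -m creep '[[[8,0,0],[0,0,0]],[[16,0,0],[0,0,0]],[[24,0,0],[0,0,0]],[[32,0,0],[0,0,0]],[[40,0,0],[0,0,0]]]'
python3 -m creep '[[[8,0,0],[0,0,0]],[[16,0,-10],[0,0,0]],[[16,0,-30],[0,0,0]],[[16,0,-60],[0,0,0]],[[16,0,-100],[0,0,0]]]'
python3 -c "from h import *;go(542,365,200,1.65)
im,d,P=cloud('top');A=cv2.resize(im[150:270,290:390],(400,480));im,d,P=cloud('scene');B=cv2.resize(im[150:275,255:380],(400,400));o=np.zeros((480,800,3),np.uint8);o[:,:400]=A;o[:400,400:]=B;cv2.imwrite('pics/s4.png',o[:,:,::-1])"
```

```text
clock: 3.45
eef_pos: [572.0, -135.5, 83.5]
eef_rot: [-3.142, -0.0, 1.566]
wrist_force: [0.2, -1.0, -0.2]
finger_gap: 30.3
finger_force: 0.2
clock: 3.95
eef_pos: [572.3, -95.7, 83.6]
eef_rot: [3.142, 0.0, 1.566]
wrist_force: [-0.5, -0.7, 0.3]
finger_gap: 29.7
finger_force: 0.3
clock: 4.45
eef_pos: [572.4, -55.6, 83.5]
eef_rot: [-3.142, -0.0, 1.566]
wrist_force: [-0.8, 0.7, -0.8]
finger_gap: 30.0
finger_force: 0.0
clock: 4.95
eef_pos: [571.9, -39.8, 184.2]
eef_rot: [-3.139, -0.0, 1.566]
wrist_force: [0.5, -0.5, 0.3]
finger_gap: 30.0
finger_force: 0.0
now [571.9 -39.8 184.2] [-3.139 -0.     1.566] gap 30.0 d [404.7 -31.9 -15.6] rv [-0.002 -0.    -0.084]
```

View pics/s4.png

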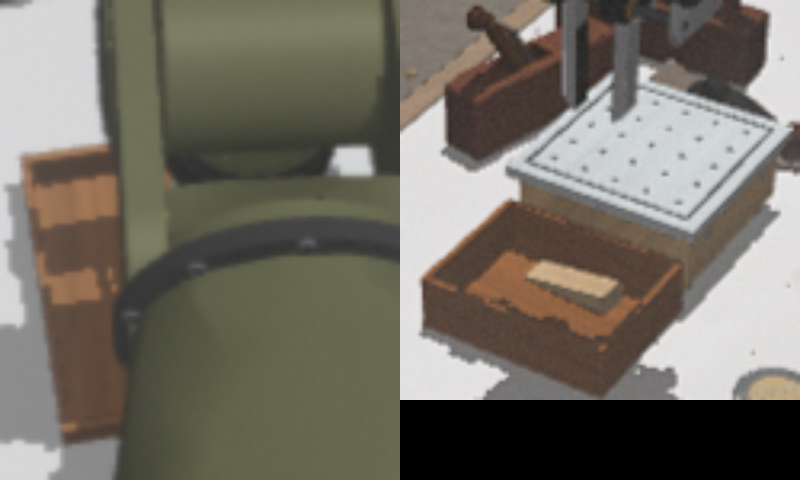

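The wedge lies flat on the tray floor (crop: 575,283). Next I go to the lever.

```bash
python3 -m creep '[[[42,-3,-5],[0,0,0]],[[84,-6,-10],[0,0,-0.02]],[[126,-9,-16],[0,0,-0.03]],[[168,-12,-16],[0,0,-0.04]],[[210,-15,-16],[0,0,-0.05]]]' 56
python3 -m creep '[[[42,-3,0],[0,0,0]],[[84,-6,0],[0,0,-0.01]],[[126,-9,0],[0,0,-0.02]],[[168,-12,0],[0,0,-0.03]],[[196,-15,0],[0,0,-0.034]]]'
python3 -m creep '[[[0,0,0],[0,0,0]],[[0,0,0],[0,0,0]]]'
python3 -c "from h import *;go(544.3,366.7,95,1.65)"
```

```text
clock: 5.55
eef_pos: [558.1, 171.7, 200.1]
eef_rot: [3.141, -0.0, 1.616]
wrist_force: [0.6, -1.1, 0.2]
finger_gap: 55.8
finger_force: 0.0
clock: 6.05
eef_pos: [533.7, 367.7, 199.6]
eef_rot: [-3.141, -0.0, 1.652]
wrist_force: [0.2, -0.4, -0.7]
finger_gap: 55.7
finger_force: 0.0
clock: 6.25
eef_pos: [534.5, 365.1, 199.4]
eef_rot: [-3.141, 0.0, 1.651]
wrist_force: [-0.5, 0.6, 0.3]
finger_gap: 55.8
finger_force: 0.0
now [534.5 365.1 199.4] [-3.141  0.     1.651] gap 55.8 d [  0.9   9.9 104.4] rv [-0.     0.     0.001]
```

```bash
python3 -m creep '[[[1,7.5,10],[0,0,0]],[[1,7.5,35],[0,0,0]],[[1,7.5,60],[0,0,0]],[[1,7.5,85],[0,0,0]],[[1,7.5,104],[0,0,0]]]'
python3 -m creep '[[[0,0,0],[0,0,0]],[[0,0,0],[0,0,0]]]'
python3 -c "from h import *;go(544.3,366.7,95,1.65)
im,d,P=cloud('top');A=cv2.resize(im[225:335,135:235],(400,440));im,d,P=cloud('scene');B=cv2.resize(im[265:365,200:300],(400,400));o=np.zeros((440,800,3),np.uint8);o[:,:400]=A;o[:400,400:]=B;cv2.imwrite('pics/s5.png',o[:,:,::-1])"
```

```text
clock: 6.75
eef_pos: [542.5, 364.9, 93.3]
eef_rot: [-3.14, 0.001, 1.648]
wrist_force: [0.3, 0.4, 0.1]
finger_gap: 55.8
finger_force: 0.0
clock: 6.95
eef_pos: [542.8, 365.8, 95.9]
eef_rot: [3.142, 0.0, 1.649]
wrist_force: [-0.5, 0.0, -0.7]
finger_gap: 56.2
finger_force: 0.0
now [542.8 365.8  95.9] [3.142 0.    1.649] gap 56.2 d [0.8 1.5 0.9] rv [ 0.     0.    -0.001]
```

View pics/s5.png

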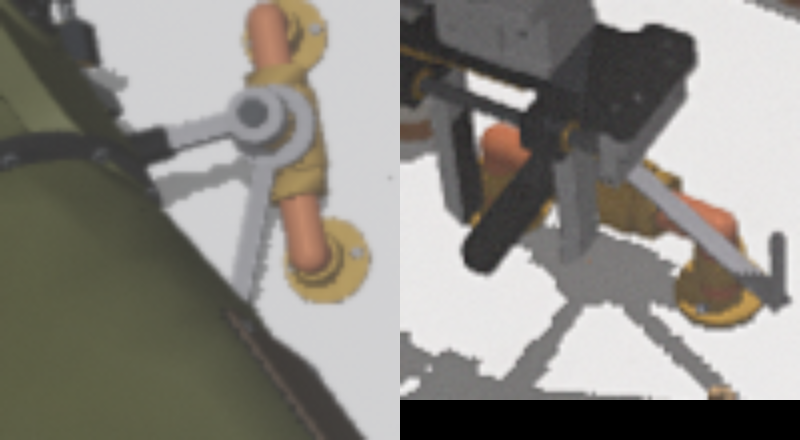

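The fingers straddle the sleeve (crop: left finger 455,150; right finger 578,200). I close gently and re-measure from the gripped pose.

```bash
python3 -m creep '[[[0,0,0],[0,0,0]],[[0,0,0],[0,0,0]],[[0,0,0],[0,0,0]],[[0,0,0],[0,0,0]],[[0,0,0],[0,0,0]]]' 10 15
python3 -m creep '[[[0,0,0],[0,0,0]],[[0,0,0],[0,0,0]],[[0,0,0],[0,0,0]]]'
python3 - <<'E'
from h import *
S=np.array([551,282]);r=84.8
s=manip.read_state();p=s["eef_pos"];print(p,s["moment"],s["joints"].round(2),np.arctan2(p[1]-S[1],p[0]-S[0]),np.hypot(*(p[:2]-S)))
E
```

```text
clock: 7.55
eef_pos: [542.5, 366.7, 95.8]
eef_rot: [3.14, -0.001, 1.65]
wrist_force: [3.5, 2.9, -1.6]
finger_gap: 19.3
finger_force: 2.1
clock: 7.85
eef_pos: [542.5, 366.7, 95.7]
eef_rot: [3.141, -0.0, 1.65]
wrist_force: [4.6, 2.9, -0.7]
finger_gap: 18.5
finger_force: 15.1
[542.53986493 366.69149978  95.71934931] [ 0.4398202  -0.87344769  0.20546151] [ 0.54  0.63  1.3  -0.    1.21  0.46] 1.6703595879951807 85.1130073503058
```

```bash
R='go'; 
python3 -m creep '[[[-0.1,-4.2,0],[0,0,-0.05]],[[-0.4,-8.5,0],[0,0,-0.1]],[[-1,-12.7,0],[0,0,-0.15]],[[-1.7,-16.9,0],[0,0,-0.2]],[[-2.6,-21,0],[0,0,-0.25]]]'
python3 -m creep '[[[-0.1,-4.2,0],[0,0,-0.05]],[[-0.4,-8.5,0],[0,0,-0.1]],[[-1,-12.7,0],[0,0,-0.15]],[[-1.7,-16.9,0],[0,0,-0.2]],[[-2.6,-21,0],[0,0,-0.25]]]'
python3 - <<'E'
from h import *
S=np.array([551,282])
s=manip.read_state();p=s["eef_pos"];print(np.arctan2(p[1]-S[1],p[0]-S[0]),np.hypot(*(p[:2]-S)))
E
```

```text
clock: 8.35
eef_pos: [522.1, 361.5, 95.7]
eef_rot: [3.14, 0.001, 1.902]
wrist_force: [8.3, -4.6, -0.3]
finger_gap: 18.3
finger_force: 14.9
clock: 8.85
eef_pos: [503.8, 351.4, 95.7]
eef_rot: [3.141, 0.003, 2.151]
wrist_force: [12.1, -9.7, -2.1]
finger_gap: 18.6
finger_force: 14.8
2.1682537034218 83.97086318432503
```

```bash
python3 -m creep '[[[-0.5,-4.2,0],[0,0,-0.05]],[[-1.2,-8.5,0],[0,0,-0.1]],[[-2,-12.7,0],[0,0,-0.15]],[[-2.8,-16.9,0],[0,0,-0.2]],[[-3.8,-21,0],[0,0,-0.25]]]'
python3 -m creep '[[[-0.1,-4.2,0],[0,0,-0.05]],[[-0.4,-8.5,0],[0,0,-0.1]],[[-1,-12.7,0],[0,0,-0.15]],[[-1.9,-16.9,0],[0,0,-0.2]],[[-3,-21,0],[0,0,-0.25]]]'
python3 - <<'E'
from h import *
S=np.array([551,282])
s=manip.read_state();p=s["eef_pos"];print(np.arctan2(p[1]-S[1],p[0]-S[0]),np.hypot(*(p[:2]-S)))
go(551+84.5*np.cos(2.819),282+84.5*np.sin(2.819),95.7,2.819)
E
```

```text
clock: 9.35
eef_pos: [488.3, 337.2, 95.7]
eef_rot: [3.14, 0.003, 2.401]
wrist_force: [13.8, -5.4, -3.7]
finger_gap: 18.3
finger_force: 14.8
clock: 9.85
eef_pos: [476.9, 319.9, 95.8]
eef_rot: [3.14, 0.004, 2.651]
wrist_force: [18.0, -2.9, -5.9]
finger_gap: 18.4
finger_force: 14.9
2.6684461741274115 83.26496185374617
now [476.9 319.9  95.8] [3.14  0.004 2.651] gap 18.4 d [  0.1 -12.7   0.1] rv [ 0.001  0.004 -0.168]
```

```bash
python3 -m creep '[[[-0.2,-4.2,0],[0,0,-0.05]],[[-0.6,-8.5,0],[0,0,-0.1]],[[-1.2,-12.2,0],[0,0,-0.145]],[[-1.4,-13.4,0],[0,0,-0.165]],[[-1.4,-13.4,0],[0,0,-0.165]]]'
python3 -m creep '[[[0,0,0],[0,0,0]],[[0,0,0],[0,0,0]]]' 56
python3 -m creep '[[[0,0,-10],[0,0,0]],[[0,0,-40],[0,0,0]],[[0,0,-80],[0,0,0]],[[0,0,-120],[0,0,0]],[[0,0,-130],[0,0,0]]]'
python3 -m creep '[[[10,40,0],[0,0,0]],[[20,80,0],[0,0,0]],[[30,120,0],[0,0,0]],[[40,160,0],[0,0,0]],[[50,200,0],[0,0,0]]]'
python3 - <<'E'
from h import *
go(500,0,300,1.57)
im,d,P=cloud('top');np.savez("top6.npz",im=im,d=d,P=P);A=cv2.resize(im[225:335,135:235],(400,440),interpolation=3);im,d,P=cloud('scene');np.savez("scene6.npz",im=im,d=d,P=P);B=cv2.resize(im[275:375,205:305],(400,400),interpolation=3);o=np.zeros((440,800,3),np.uint8);o[:,:400]=A;o[:400,400:]=B;cv2.imwrite('pics/s6.png',o[:,:,::-1])
E
```

```text
clock: 10.35
eef_pos: [471.9, 307.6, 95.8]
eef_rot: [3.14, 0.004, 2.815]
wrist_force: [17.5, -3.2, -7.1]
finger_gap: 18.1
finger_force: 15.0
clock: 10.55
eef_pos: [469.6, 308.2, 95.5]
eef_rot: [-3.141, -0.001, 2.815]
wrist_force: [-0.4, -0.1, 0.1]
finger_gap: 30.6
finger_force: 0.0
clock: 11.05
eef_pos: [470.6, 309.0, 230.9]
eef_rot: [3.137, 0.004, 2.815]
wrist_force: [-0.2, 0.8, -1.0]
finger_gap: 55.7
finger_force: 0.0
clock: 11.55
eef_pos: [486.2, 515.3, 225.4]
eef_rot: [-3.141, -0.0, 2.815]
wrist_force: [0.8, -0.8, 0.2]
finger_gap: 56.2
finger_force: 0.0
now [486.2 515.3 225.4] [-3.141 -0.     2.815] gap 56.2 d [-178.4 -483.7  -74.4] rv [-1.000e-03  0.000e+00  1.245e+00]
```

View pics/s6.png

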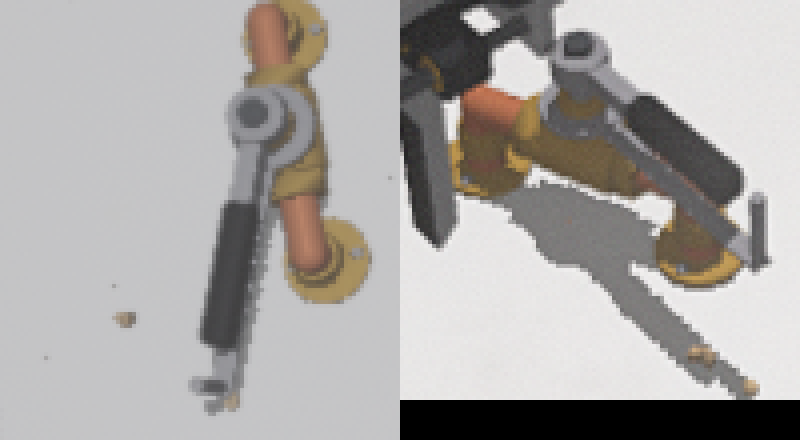

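Run:
```python
from h import *
for n in("top","scene"):
  for (a,b) in [("ends",None)]:
    im=np.load(n+"6.npz")["im"].astype(int); P=np.load(n+"6.npz")["P"]
    y0,y1,x0,x1=(270,315,180,205) if n=="top" else (296,328,255,295)
    m=np.zeros((480,640),np.uint8); m[y0:y1,x0:x1]=(im[y0:y1,x0:x1].max(-1)<85)
    k,l,st,_=cv2.connectedComponentsWithStats(m); m=l==1+np.argmax(st[1:,4])
    v,u=np.nonzero(m); z=123 if n=="top" else 113
    X=np.array([ray(n,q,z) for q in zip(u,v)])
    c,e,ang=cv2.minAreaRect(X[:,:2].astype(np.float32)); w,V=np.linalg.eigh(np.cov(X[:,:2].T)); V=V[:,1]; V=V if V[0]<0 else -V
    mu=X[:,:2].mean(0); print(n,m.sum(),mu,c,e,ang,"pca",np.arctan2(V[1],V[0]),"stem-c",np.arctan2(mu[1]-282,mu[0]-551),np.arctan2(c[1]-282,c[0]-551))
S=ray("top",(198.5,253),126)
for z in(126,128):
  for u in(183.5,184.5,186):
    p=ray("top",(u,321.2),z);q=p-S;print(z,u,np.arctan2(q[1],q[0]),np.hypot(*q[:2]))
S=ray("scene",(249.5,285.7),126);
for u in(294,295):q=ray("scene",(u,324),128)-S;print(np.arctan2(q[1],q[0]),np.hypot(*q[:2]))
d=ray("top",(135+219/4,225+345/4),116)-ray("top",(135+238/4,225+203/4),116);print("lever ends",np.arctan2(d[1],d[0]))
# closeup of pin + arm
im=np.load("top6.npz")["im"][285:335,160:220];B=np.load("scene6.npz")["im"][310:350,275:307]
o=np.zeros((500,800,3),np.uint8);o[:400,:480]=cv2.resize(im,(480,400),interpolation=0);o[:400,480:]=cv2.resize(B,(320,400),interpolation=0);cv2.imwrite("pics/s7.png",o[:,:,::-1])
```

```text
top 309 [467.64433657 305.81229773] (467.8787841796875, 305.6862487792969) (18.699718475341797, 75.10208129882812) 72.31974029541016 pca 2.841890596193373 stem-c 2.863332991651543 2.863990190178408
scene 325 [472.82492308 307.19876923] (473.2894287109375, 306.8896484375) (22.76906967163086, 85.8197250366211) 72.31155395507812 pca 2.79733419534394 stem-c 2.829770656026892 2.831629825099352
126 183.5 2.7982004568793473 146.13144767639855
126 184.5 2.812685422420254 145.8163571071504
126 186 2.8333312722770025 145.35150498016873
128 183.5 2.8023000391357487 146.0248266562916
128 184.5 2.816153680250184 145.7503687816947
128 186 2.8376818078180115 145.36141166072932
2.813763146718489 145.65720030262833
2.823930735759941 146.95227116312284
lever ends 2.882182663968747
```

View pics/s7.png

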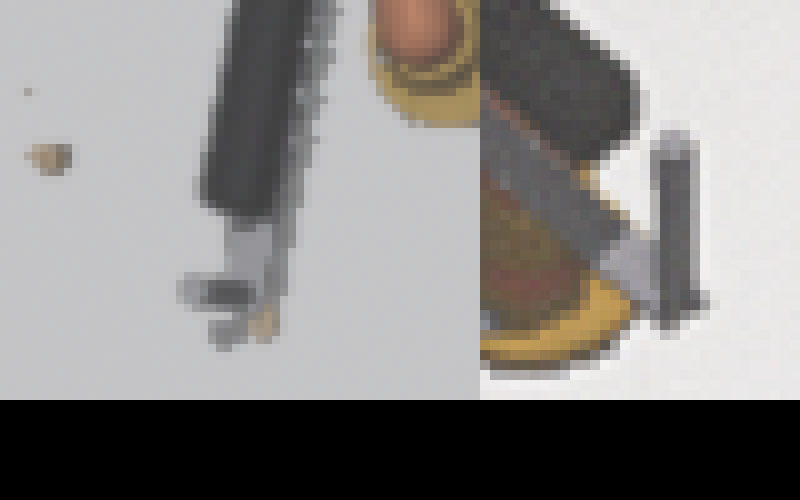

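The pin's top disc is at top (183.4,320.8) and scene (294.0,323.5). The lever end sits very close to the pin's line. I'll refine the angle by projecting a sleeve model into each view.

```bash
cat > fit.py <<'E'
from h import *
import sys
from scipy.optimize import least_squares
def proj(n,X):
    c=manip.camera_info(n);return cv2.projectPoints(np.array(X,float),np.array(c["rvec"],float),np.array(c["tvec"],float),np.array(c["K"]),None)[0][:,0]
def mom(m): M=cv2.moments(m,True) if m.dtype==np.uint8 else cv2.moments(m); return np.array([M["m10"]/M["m00"],M["m01"]/M["m00"]]),.5*np.arctan2(2*M["mu11"],M["mu20"]-M["mu02"])
def model(n,S,th):
    u=np.array([np.cos(th),np.sin(th)]);w=np.array([-u[1],u[0]])
    X=[[*(np.array(S)+u*r+w*k),z] for r in(47,125) for k in(-9,9) for z in(103,123)]
    return mom(cv2.convexHull(proj(n,X).astype(np.float32)))
tag=sys.argv[1]
for n,stem,pin in(("top",(198.5,253),(183.4,320.9)),("scene",(249.5,285.7),(294,323.6))):
    im=np.load(n+tag+".npz")["im"].astype(int)
    y0,y1,x0,x1=(270,315,180,205) if n=="top" else (296,328,255,295)
    m=np.zeros((480,640),np.uint8); m[y0:y1,x0:x1]=(im[y0:y1,x0:x1].max(-1)<(95 if n=="top" else 75))
    m=cv2.morphologyEx(m,cv2.MORPH_OPEN,np.ones((4,4),np.uint8))
    k,l,st,_=cv2.connectedComponentsWithStats(m); m=(l==1+np.argmax(st[1:,4])).astype(np.uint8)
    c,a=mom(m)
    # fit lever from the sleeve alone
    f=lambda q:np.r_[model(n,q[:2],q[2])[0]-c,np.sin(model(n,q[:2],q[2])[1]-a)*20]
    r=least_squares(f,[551,282,2.83],diff_step=1e-4)
    S=ray(n,stem,127)[:2]; g=least_squares(lambda q:model(n,S,q[0])[0]-c,[2.83],diff_step=1e-4)
    p=ray(n,pin,128)[:2]
    print(n,m.sum(),"free fit",r.x,"centroid about stem",S,g.x,"res",g.fun,"pin about stem",np.arctan2(*(p-S)[::-1]),"pin about fitted",np.arctan2(*(p-r.x[:2])[::-1]))
E
python3 fit.py 6
```

```text
top 328 free fit [548.61028746 280.75645037   2.84206663] centroid about stem [550.5 281.1] [2.85117029] res [ 0.09115362 -0.80104437] pin about stem 2.798522440437644 pin about fitted 2.791847922016234
scene 133 free fit [571.811591   272.97696135   2.79819151] centroid about stem [552.1 282.3] [2.75239853] res [4.04996832 7.33010902] pin about stem 2.822039897852257 pin about fitted 2.805978403163267
```

Run:
```python
import numpy as np
im=np.load("scene6.npz")["im"].astype(int)[294:330,255:295].max(-1)
for r in im[::2]:print(*["%3d"%x for x in r])
```

```text
160 160 157 155 159 174 200 230 232 230 231 228 228 230 232 230 231 230 231 230 231 231 230 232 230 230 230 231 229 229 233 230 229 231 231 229 229 230 231 229
107 152 162 159 156 157 158 168 194 231 232 233 231 230 233 232 230 232 230 230 231 231 231 232 231 233 231 231 231 230 229 232 230 230 230 232 229 230 230 231
 82  83  98 140 155 165 165 159 158 148 154 161 175 217 229 233 231 230 230 230 233 231 230 230 231 230 231 229 230 231 232 231 229 232 232 232 232 229 230 231
 94  89  84  87  90 121 149 133  85  64  66  60  60  57  97 181 227 236 232 230 232 229 231 230 231 232 232 233 233 232 231 232 229 231 230 232 231 231 231 231
 93 106 144 124  92  81  75  62  57  66  64  63  64  62  71  63  81 151 226 235 234 231 231 230 231 230 231 230 230 232 231 232 228 231 232 231 231 229 232 230
 90 110 162 156 148 107  82  60  60  65  65  70  66  63  68  69  67  62  68 110 183 232 235 232 232 231 232 231 232 230 230 230 231 231 232 231 232 229 230 230
 93  87  87 106 156 136  99  62  64  61  62  65  66  70  71  71  72  69  66  67  61  80 154 229 237 231 232 231 230 232 230 231 231 233 231 
[... 1079 characters left out ...]
  74  76  76  74  76  75  78  75  75  66 116 207 234 230 229
105  96  83  86  89  99 104 100  90  92  96 108 126 118 113 107  99  98  97  99  98  96  95 115 112  83  71  72  72  74  74  73  77  69  68 131 224 232 224 219
224 212 205 242 212 173 161 140 130 175 217 239 239 235 209 172 161 138 104  98 100 101  96  97 105 120 104  81  73  73  72  69  76 114 175 224 232 188 157 165
127 121 122 120 116 154 219 226 240 235 232 231 232 232 233 233 233 231 177  88  95  97 100  96  99  97  96 107 110  88 112 138 205 238 234 236 225 136  89  95
128 126 124 124 127 125 127 122 115 163 239 236 235 233 230 231 235 226 146 100 104 111 114  99  97  98  97  96  96 109 140 177 237 234 235 234 229 153  90 100
```

```bash
sed -i 's/else 75))/else 87))/; s/np.ones((4,4)/np.ones((5,5)/' fit.py; python3 fit.py 6
python3 - <<'E'
import numpy as np
im=np.load("top6.npz")["im"].astype(int)[268:328,178:208].max(-1)
for r in im[::3]:print(*["%3d"%x for x in r])
E
```

```text
top 328 free fit [551.12334263 282.63611684   2.84253495] centroid about stem [550.5 281.1] [2.82340563] res [-0.00773182  0.05794987] pin about stem 2.798522440437644 pin about fitted 2.809909896909014
scene 314 free fit [555.03278575 281.89890654   2.8431232 ] centroid about stem [552.1 282.3] [2.82822519] res [0.62544963 0.97342368] pin about stem 2.822039897852257 pin about fitted 2.8257220586002707
198 198 198 198 198 198 198 198 198 198 198 198 198 198 195 169 154 152 154 153 136 101  97 137 146 110 100 116 141 146
198 198 198 198 198 198 198 198 198 198 198 198 198 196 179 158 152 154 155 152 107  90 102 140 135 115 139 147 151 155
198 199 198 198 198 198 198 198 198 198 198 198 198 192 165 150 149 152 152 134 100  99 138 146 110 131 123 124 116 113
198 198 198 198 198 198 198 198 198 198 198 193 134  81  70  72  72  75  72  69  67  87 139 129 126 126 125 129 146 159
198 198 198 198 198 198 198 198 198 198 196 171 104  72  70  73  74  74  71  68  66  76 108 115 126 139 180 137 138 153
198 198 198 198 198 198 198 198 198 198 193 130  78  70  72  73  74  72  69  66  70 102 111 1
[... 1006 characters left out ...]
 198 192 139  97  76  72  70  69  67  66  69  88 110 127 147 191 198 198 198 198 198 198 198 198 198
198 198 198 198 198 198 198 198 198 194 147 114 108 113 144 147 117 125 140 190 198 198 198 198 198 198 198 198 198 198
198 198 198 198 198 198 198 198 198 194 156 151 153 154 154 153 126 137 186 197 198 198 198 198 198 198 198 198 198 198
198 198 198 198 192 168 165 170 168 152 153 150 150 153 153 121 126 140 190 197 198 198 198 198 198 198 198 198 198 198
198 198 198 196 177 159 153 123 100  91  91  90  92 111 135 131 138 186 197 198 198 198 198 198 199 198 198 198 198 198
198 198 197 198 198 198 198 194 156 143 140 131 133 162 159 165 144 188 197 198 198 198 198 198 198 198 198 199 198 198
```

Both views put the lever within about 0.02 rad of the pin, the wedge is in the tray, and the arm is clear. I'm handing in.

```bash
python3 -m creep '[[[0,0,0],[0,0,0]],[[0,0,0],[0,0,0]]]'; python3 -c "
from cell import manip;print(manip.sign_off())"
```

```text
clock: 11.85
eef_pos: [486.7, 513.0, 225.8]
eef_rot: [-3.141, -0.0, 2.814]
wrist_force: [-0.0, -0.5, 0.6]
finger_gap: 56.1
finger_force: 0.0
the job is handed in; nothing more can be done
None
```

I slid the wedge off the table into the scrap tray, turned the valve lever to within about 0.02 rad of the index pin and let go, touched no other tools, and handed the job in at about 12 s; no verdict was returned.

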